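# Take the cold pack out from behind the sauce bottles

### The job

The blue cold pack at the back of the sauce caddy has thawed and must come out to be frozen again. First stand all three sauce bottles upright on the white foam tray; then press the orange tab so that the pack pops up by itself, lift it out and stand it upright in the middle of the dark drying mat. After that put every bottle back, upright, into the bay it came from, and leave the shaker and the little glass standing where they are.

Things in the scene. Friction and masses are not known exactly. Their poses are not given: they have to be found in the camera images.
- caddy: Light grey sauce caddy, fixed, 164 x 246 mm. Origin on the table; x points from the bottles to the cold pack (roughly away from the robot), y left, z up. Bottle bays centred at x = -35.5, y = +80, 0, -80 mm, each 63 x 74 mm inside, floor at z = 4, ribs 18 mm high. Pack pocket centred at x = 60, y = 0, walls 30 mm high. Dark carrying bars at y = +-121, x = 6 to 82, 44 mm high.
- tab_top (a point): Middle of the top of the orange release tab, about 28 (along caddy x) x 30 mm, at caddy x = 14, y = 0, z = 34 mm, between bays and pack. Pressed straight down it sinks 10 mm against a light spring (2 to 5 N) to a firm stop; the latch lets go after 6 to 7 mm. Behind it, from caddy x = 35 mm, the latch arm stands up to z = 41 mm; press in front of that.
- cold_pack: Blue rigid cold pack, 0.11 to 0.18 kg. Origin: middle of its underside, z up. Foot 36 (own x) x 96 (own y) x 26 mm high; on it a narrower grip 24 (own x) x 84 mm, up to 54 mm high. Seated, its underside is at z = 8 mm, axes along the caddy's, and a latch holds the foot down. Pressing the tab raises it 10 mm, where it stays; then lift it straight up by the grip.
- tray: Empty white foam tray, fixed, 191 x 281 mm, rim 20 mm high and about 17 mm wide. Origin: middle of its underside; own y is its long direction, z up. Inner floor 154 x 244 mm, 4 mm above the table. Lies left or right of the caddy.
- mat: Dark grey square ribbed drying mat, fixed, 160 x 160 mm, 6 mm thick. Origin: middle of its underside. Lies on the other side of the caddy from the tray.
- shaker: Sugar shaker, bystander: clear body with a grey dome cap, 44 mm across, 90 mm high. Origin: middle of its underside. Stands in the caddy at x = 47, y = +86 or -86 mm, at one end of the cold pack.
- shot_glass: Small clear glass, bystander, 46 mm across, 57 mm high. Origin: middle of its underside. Stands in the caddy at the other end of the cold pack.
- sauce_0: Squeeze bottle of dessert sauce with a red (strawberry) label and a red dot on its dark brown cap, 0.23 kg, 42 (own x) x 55 (own y) x 141 mm high, upright. Cap (41 mm wide) from 106 mm up. Origin: middle of its underside, z up. At the start it stands in one of the caddy's bays, 42 mm side roughly along the caddy's x.
- sauce_1: Squeeze bottle of dessert sauce with a dark brown (chocolate) label and a white dot on its dark brown cap, 0.23 kg, 42 (own x) x 55 (own y) x 141 mm high, upright. Cap (41 mm wide) from 106 mm up. Origin: middle of its underside, z up. At the start it stands in one of the caddy's bays, 42 mm side roughly along the caddy's x.
- sauce_2: Squeeze bottle of dessert sauce with an amber (caramel) label and a yellow dot on its dark brown cap, 0.23 kg, 42 (own x) x 55 (own y) x 141 mm high, upright. Cap (41 mm wide) from 106 mm up. Origin: middle of its underside, z up. At the start it stands in one of the caddy's bays, 42 mm side roughly along the caddy's x.

How it is judged:
By the outcome, as a careful person would: the job done as asked, in the order asked, and still so for the second after the job is handed in, with the robot touching nothing.
It also fails if it takes over 136 s, if anything falls off the work surface, if the arm or the gripper's body presses on something with over 40 N, if the wrist force passes 120 N, or if a joint passes its speed limit or range.

### The arm

A 7-joint arm with a two-finger parallel gripper is mounted at the origin on the work surface; the furniture and walls round the work are solid. World frame = base frame: x ahead of the robot, y to its left, z up, the work surface at z = 0. Lengths are in m, angles in rad, forces in N, time in s.
With the tool pointing down it reaches from about 0.425 to 0.875 m from the base axis. Payload 4.7 kg.
Tool frame: the origin (TCP) lies on the centre line of the jaws, within the pads' length; the fingertips stand ctrl.tcp_to_tips ahead of it and the grasp point (between the pads) lies 2 mm behind it (ctrl.tcp_to_tips is the distance from the TCP to the fingertips, in m); z points along the fingers, y is the line along which they close (so a half turn about z gives the same grasp; the last joint's range is limited). The gripper opens to 87 mm and grips with 3 to 60 N. Pads are 19 mm wide; open, the fingers measure 117 mm over their backs; the gripper's body (75 mm by 190 mm) begins 51 mm behind the grasp point.
Start: joints at [-1.194, 0.321, -0.07, 1.45, 0.023, 1.371, -0.057], TCP at [0.231, 0.608, 0.24] pointing down, gripper open.
Joint ranges: [-2.86, 2.86], [-0.3, 2.09], [-1.38, 1.24], [0.06, 2.45], [-1.56, 4.7], [0.09, 2.05], [-2.69, 2.69]. Speed limits (rad/s): [2.57, 2.57, 3.14, 3.14, 3.14, 3.14, 3.14].

### API

Orientations are given as a rotation vector (axis times angle).
In Python, from bench import ctrl, optics, close_job gives the robot as it stands.
- The arm moves only by the shell command python3 -m inch 'ROWS' [OPENING] [FORCE]. ROWS is JSON, a list of rows, each a list of 2 entries, a list of its own where there are three numbers: the shift along the tool's x, y, z in mm, then the turn, a rotation vector about the tool's x, y, z in degrees. In form: [[[x, y, z], [ax, ay, az]], ...]. A call has exactly 10 rows; each row shifts and turns the commanded pose from where the row before left it, along the tool's axes as they then stand; what a row does not reach is not made up. A row lasts 1/10 s, in which the tool goes at most 50 mm and 8.59 degrees, less where a joint would pass 70% of its speed; a pose out of reach is approached as far as the arm can. A call is refused whole if a number of a shift passes 50 or a number of a turn 8.59, either way. A call with a gripper value outside its range is refused whole. OPENING is the closure, from 0 (fully open) to 1 (shut), set as the call begins (- or left out, the last holds). The fingers move at their own pace and stop on an object; FORCE is the grip in N (left out, the last holds). Time passes only in rows, so rows that do not move let the fingers close, or fill a call up. It gives the time, the measured TCP pose, the force and the opening at its end, in the units of the state.
- ctrl.get_state(): the state, without advancing time (a new reading comes with each control period).
- optics.get_image(name): name is "side" or "top" or "wrist"; returns a dict with "image" (480x640x3 uint8, red, green, blue), "fx", "fy", "cx", "cy" (pixels), "R" (3x3) and "t" (3): a world point X has camera coordinates R X + t; the wrist camera has in their place "hand_eye" (4x4, takes a point from camera to tool coordinates, whose origin is the TCP and whose axes are the flange's). Camera axes: x right, y down, z forward; pixel columns grow to the right and rows downward; lengths in m; the calibration is good to about 2 mm. A picture is of the moment at which its call begins: read the wrist's pose just before it. There is no depth.
- close_job(): hands the job in, once; it reports no verdict.
The state is a dict: "time": time; "joint_positions": joint angles; "qd": joint speeds; "joint_torque": joint torques, N m; "position": TCP position; "tool_rot": TCP orientation; "ft_force": force on the tool from outside, world axes, zero at the start; "torque": the same for the moment, N m; "grip_width": opening from 0.0 (shut) to 1.0 (fully open).
Only numpy, scipy, OpenCV 4.12 (cv2) and the standard library are available. Lean on these libraries where they do the work, as an engineer would, in place of code of your own. Each camera call takes 0.05 s, during which the arm holds its last target. There are 200 camera calls.

## Working session

There is one attempt and no reset: what is moved stays moved. The work goes in short steps, Python scripts to look and compute and a shell command to move; the robot and the scene stay as the last step left them, time stands still between calls to the robot, and variables do not carry over. Pictures are saved under pics/ and viewed, on a budget of 14 in all, crops included, one or two more only if the job needs it, and the job is handed in when it is done.

```bash
mkdir -p pics; ls
python3 - <<'E'
from bench import ctrl, optics
import cv2
s=ctrl.get_state(); print(s, ctrl.tcp_to_tips)
for n in("top","side"):
    d=optics.get_image(n); cv2.imwrite(f"pics/{n}0.png",d["image"][:,:,::-1]); print(n,d["fx"],d["fy"],d["cx"],d["cy"],d["R"],d["t"])
d=optics.get_image("wrist");print(d["hand_eye"])
E
```

```text
pics
{'time': 0.0, 'joint_positions': array([-1.19388253,  0.32182276, -0.0700595 ,  1.45166413,  0.02258041,
        1.3707878 , -0.05690318]), 'qd': array([ 0.00079586, -0.00057114, -0.00044175,  0.00070489, -0.00042741,
        0.00078695, -0.0006352 ]), 'joint_torque': array([ 4.82808025e-05, -4.91281736e+01, -4.03738786e-01, -3.12536788e+01,
       -6.39250455e-02,  4.34551982e-02,  1.73414060e-04]), 'position': array([0.23055992, 0.60718527, 0.23846689]), 'tool_rot': array([-5.66740434e-01, -3.08978759e+00,  2.95005970e-03]), 'ft_force': array([-0.58630623,  0.72161748, -0.37649009]), 'torque': array([-0.04145434,  0.01820042,  0.01739718]), 'grip_width': 1.0007520952556848} 0.017
top 582.9402969375626 582.9402969375626 330.9795568133339 245.61347425415943 [[-1.12339388e-01 -9.93669779e-01  4.82455283e-04]
 [-9.73246581e-01  1.09932483e-01 -2.01757135e-01]
 [ 2.00426930e-01 -2.31348209e-02 -9.79435463e-01]] [-0.04088074  0.54595404  1.27902844]
side 486.74910933346507 486.74910933346507 327.08221981026753 235.28293907870332 [[-0.99619347 -0.08714765  0.00196236]
 [-0.06615192  0.7411457  -0.66807708]
 [ 0.05676695 -0.66566384 -0.74408949]] [0.51004168 0.13670155 0.87888635]
[[ 8.38166932e-04 -9.55215544e-01 -2.95909718e-01  8.11042182e-02]
 [ 9.99998975e-01  4.57011238e-04  1.35724449e-03  6.43799720e-04]
 [-1.16122697e-03 -2.95910552e-01  9.55214948e-01 -1.44615197e-01]
 [ 0.00000000e+00  0.00000000e+00  0.00000000e+00  1.00000000e+00]]
```

View pics/top0.png

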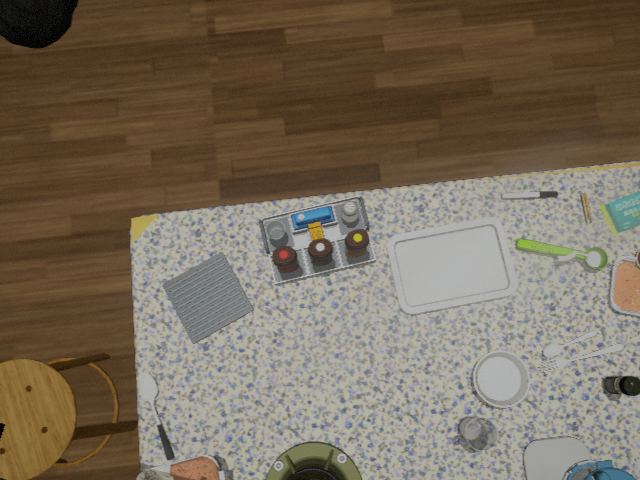

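View pics/side0.png

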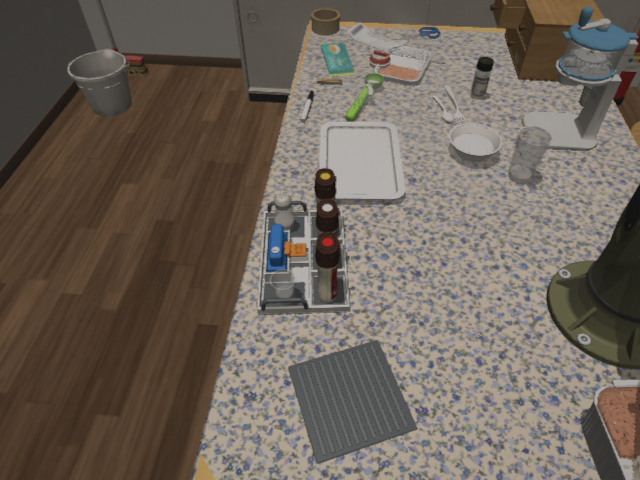

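The top view shows the mat on the left (207,297), the caddy in the middle and the tray on the right (451,265). The cap dots are red (285,256), white (321,248) and yellow (358,239). The glass is at (278,232) and the shaker at (350,212).

```bash
cat > h.py <<'E'
from bench import ctrl, optics
import cv2, numpy as np
from scipy.spatial.transform import Rotation as Ro
def grab(n):
    s=ctrl.get_state(); d=optics.get_image(n)
    if n=="wrist":
        T=np.eye(4);T[:3,:3]=Ro.from_rotvec(s["tool_rot"]).as_matrix();T[:3,3]=s["position"]
        M=np.linalg.inv(T@d["hand_eye"]); d["R"]=M[:3,:3]; d["t"]=M[:3,3]
    return d
def p2w(d,u,v,z):
    R=np.array(d["R"]);c=-R.T@d["t"];r=R.T@np.array([(u-d["cx"])/d["fx"],(v-d["cy"])/d["fy"],1])
    return c+r*(z-c[2])/r[2]
def w2p(d,X):
    p=np.array(d["R"])@X+d["t"]; return d["fx"]*p[0]/p[2]+d["cx"],d["fy"]*p[1]/p[2]+d["cy"]
def dump(d,name):
    import pickle; pickle.dump(d,open(f"pics/{name}.pkl","wb")); cv2.imwrite(f"pics/{name}.png",d["image"][:,:,::-1])
def load(name):
    import pickle; return pickle.load(open(f"pics/{name}.pkl","rb"))
# shift/turn (tool axes) from current pose to a target TCP, tool down, jaws closing along world yaw a (deg)
def rel(xyz,a=None):
    s=ctrl.get_state();R=Ro.from_rotvec(s["tool_rot"]);
    d=R.inv().apply(np.array(xyz)-s["position"])*1e3
    y=R.apply([0,1,0]);x=R.apply([1,0,0]); cur=np.degrees(np.arctan2(y[1],y[0]))
    print("t",round(s["time"],2),"pos",s["position"].round(4),"jaw",cur.round(2),"z-axis",R.apply([0,0,1]).round(4),"q",s["joint_positions"].round(2),"shift mm",d.round(1))
    if a is not None:
        t=(cur-a+90)%180-90   # tool z down: +turn about tool z lowers yaw
        print("turn z deg",round(t,1));
E
python3 - <<'E'
from h import *
d=grab("top")
dump(d,"top1")
for n,u,v,z in [("red",285,256,.141),("white",321,248,.141),("yel",358,239,.141)]: print(n,p2w(d,u,v,z).round(3))
for n,u,v in [("matL",164,294),("matT",222,254),("matR",252,307),("matB",195,341)]: print(n,p2w(d,u,v,.006).round(3))
for n,u,v in [("tTL",387,236),("tTR",507,219),("tBR",516,294),("tBL",399,313)]: print(n,p2w(d,u,v,.02).round(3))
rel([.6,-.0,.3],0)
E
```

```text
red [0.509 0.    0.141]
white [ 0.518 -0.078  0.141]
yel [ 0.528 -0.159  0.141]
matL [0.477 0.298 0.006]
matT [0.557 0.156 0.006]
matR [0.424 0.096 0.006]
matB [0.361 0.233 0.006]
tTL [ 0.553 -0.237  0.02 ]
tTR [ 0.562 -0.525  0.02 ]
tBR [ 0.384 -0.515  0.02 ]
tBL [ 0.371 -0.24   0.02 ]
t 0.2 pos [0.2306 0.6074 0.2389] jaw 69.21 z-axis [-3.0e-04 -1.1e-03 -1.0e+00] q [-1.19  0.32 -0.07  1.45  0.02  1.37 -0.06] shift mm [-560.9 -436.9  -60.6]
turn z deg 69.2
```

```bash
python3 -m inch '[[[0,0,-10],[0,0,7.8]],[[0,0,-10],[0,0,7.8]],[[0,0,-10],[0,0,7.8]],[[0,0,-10],[0,0,7.8]],[[0,0,-10],[0,0,7.8]],[[0,0,-10],[0,0,7.8]],[[0,0,-10],[0,0,7.8]],[[0,0,-10],[0,0,7.8]],[[0,0,0],[0,0,0]],[[0,0,0],[0,0,0]]]' 0; python3 -c "
from h import *
rel([.53,-.07,.32],6.8)"
```

```text
time: 1.2
position: [0.2306, 0.6077, 0.3192]
tool_rot: [2.081, 2.353, -0.0]
ft_force: [0.7, -0.4, -0.7]
grip_width: 1.002
t 1.2 pos [0.2306 0.6077 0.3192] jaw 7.01 z-axis [-0.e+00 -2.e-04 -1.e+00] q [-1.3   0.3   0.07  1.33 -0.02  1.52 -1.11] shift mm [-7.091e+02  2.145e+02 -6.000e-01]
turn z deg 0.2
```

```bash
python3 -m inch '[[[-44,13.4,0],[0,0,0]],[[-44,13.4,0],[0,0,0]],[[-44,13.4,0],[0,0,0]],[[-44,13.4,0],[0,0,0]],[[-44,13.4,0],[0,0,0]],[[-44,13.4,0],[0,0,0]],[[-44,13.4,0],[0,0,0]],[[-44,13.4,0],[0,0,0]],[[-44,13.4,0],[0,0,0]],[[-44,13.4,0],[0,0,0]]]'; python3 -m inch '[[[-44,13.4,0],[0,0,0]],[[-44,13.4,0],[0,0,0]],[[-44,13.4,0],[0,0,0]],[[-44,13.4,0],[0,0,0]],[[-44,13.4,0],[0,0,0]],[[-44,13.4,0],[0,0,0]],[[0,0,0],[0,0,0]],[[0,0,0],[0,0,0]],[[0,0,0],[0,0,0]],[[0,0,0],[0,0,0]]]' ; python3 -c "
from h import *
d=grab('wrist');dump(d,'w1');print(d['fx'],d['cx'],d['cy'])
rel([.53,-.07,.32],6.8)"
```

```text
time: 2.2
position: [0.4161, 0.1847, 0.3189]
tool_rot: [-2.082, -2.352, 0.001]
ft_force: [0.3, 0.0, 0.7]
grip_width: 1.001
time: 3.2
position: [0.5268, -0.064, 0.3193]
tool_rot: [-2.08, -2.353, -0.0]
ft_force: [0.4, 0.1, -0.3]
grip_width: 0.999
367.00935311635425 325.18166370725345 237.21917936022516
t 3.25 pos [ 0.5269 -0.0642  0.3194] jaw 7.01 z-axis [-2.e-04  8.e-04 -1.e+00] q [-0.69  0.03  0.78  1.64 -0.02  1.48  0.22] shift mm [-6.1  2.4 -0.6]
turn z deg 0.2
```

View pics/w1.png

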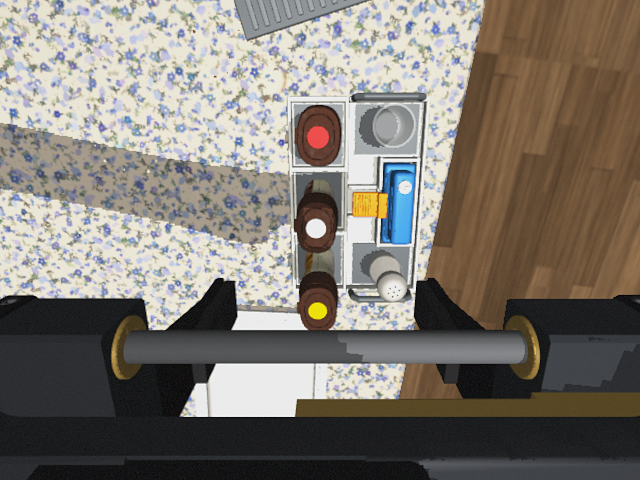

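The wrist view shows the cap dots at red (318,137), white (316,229) and yellow (318,311). The tab is at (370,205). The pack grip spans columns 385–412 and rows 163–244. The glass is at (388,125) and the shaker at (390,285).

Run:
```python
from h import *
d=load("w1"); im=d["image"].astype(int)
hsv=cv2.cvtColor(d["image"],cv2.COLOR_RGB2HSV)
def blob(m,roi):
    mm=np.zeros(m.shape,bool);u0,v0,u1,v1=roi;mm[v0:v1,u0:u1]=m[v0:v1,u0:u1]
    n,l,st,c=cv2.connectedComponentsWithStats(mm.astype(np.uint8)); i=1+st[1:,4].argmax();return c[i],st[i]
H,S,V=hsv[...,0],hsv[...,1],hsv[...,2]
for n,m,roi,z in [("red",(S>130)&(V>150)&((H<8)|(H>172)),(295,100,345,170),.141),("white",(V>190)&(S<40),(300,215,332,245),.141),
 ("yel",(S>150)&(V>150)&(H>20)&(H<35),(300,295,335,328),.141),("tab",(S>130)&(V>130)&(H>8)&(H<28),(345,180,395,230),.034),
 ("pack",(S>130)&(V>90)&(H>95)&(H<115),(375,150,420,255),.05)]:
    c,s=blob(m,roi); print(n,c.round(1),s,p2w(d,*c,z).round(4))
# caddy prediction check
a=np.radians(6.8)
tab=p2w(d,370,205,.034)
for n,u,v in [("capred",318,137),("TLcorner",289,97),("BLcorner",291,306)]: print(n,p2w(d,u,v,.018).round(4))
```

```text
red [317.6 136.8] [307 126  22  23 400] [0.5125 0.0065 0.141 ]
white [315.6 228.2] [306 219  20  19 297] [ 0.5202 -0.0738  0.141 ]
yel [317.2 310.4] [308 302  19  18 259] [ 0.5314 -0.1568  0.141 ]
tab [369.5 204.2] [352 192  36  27 848] [ 0.5815 -0.0665  0.034 ]
pack [398.4 204.4] [ 382  163   34   81 1968] [ 0.6121 -0.0596  0.05  ]
capred [0.5112 0.0022 0.018 ]
TLcorner [0.4733 0.0418 0.018 ]
BLcorner [ 0.5009 -0.2207  0.018 ]
```

Run:
```python
from h import *
d=load("top1"); im=d["image"]
def warp(z,x0,x1,y0,y1,s=1000):  # rectified plan, 1px=1mm; rows: x descending, cols: y descending
    P=np.float32([[x1,y1],[x1,y0],[x0,y0],[x0,y1]])
    src=np.float32([w2p(d,np.array([*p,z])) for p in P]); dst=np.float32([[0,0],[(y1-y0)*s,0],[(y1-y0)*s,(x1-x0)*s],[0,(x1-x0)*s]])
    return cv2.warpPerspective(im,cv2.getPerspectiveTransform(src,dst),(int((y1-y0)*s),int((x1-x0)*s)))
def mod(X): return X
for n,z,b,f in [("tray",.02,(.33,.61,-.57,-.2),lambda h:(h[...,1]<25)&(h[...,2]>150)),("mat",.006,(.33,.59,.06,.33),lambda h:(h[...,2]<150)&(h[...,1]<70))]:
    w=warp(z,*b); h=cv2.cvtColor(cv2.GaussianBlur(w,(9,9),0),cv2.COLOR_RGB2HSV); m=f(h).astype(np.uint8)
    m=cv2.morphologyEx(m,cv2.MORPH_OPEN,np.ones((25,25)));m=cv2.morphologyEx(m,cv2.MORPH_CLOSE,np.ones((25,25)))
    c=max(cv2.findContours(m,0,2)[0],key=cv2.contourArea); r=cv2.minAreaRect(c)
    cv2.drawContours(w,[cv2.boxPoints(r).astype(int)],0,(255,0,0),1); cv2.imwrite(f"pics/{n}w.png",w[:,:,::-1])
    print(n,"size",r[1],"ang",r[2],"centre",b[1]-r[0][1]/1e3,b[3]-r[0][0]/1e3)
a=cv2.imread("pics/trayw.png");b=cv2.imread("pics/matw.png");o=np.zeros((max(a.shape[0],b.shape[0]),a.shape[1]+b.shape[1],3),np.uint8)
o[:a.shape[0],:a.shape[1]]=a;o[:b.shape[0],a.shape[1]:]=b;cv2.imwrite("pics/tm.png",o)
rel([.5314,-.1568,.26],6.6)
```

```text
tray size (244.16339111328125, 340.71905517578125) ang 85.07289123535156 centre 0.4543999633789062 -0.39843965148925786
mat size (169.7211456298828, 167.33920288085938) ang 67.30620574951172 centre 0.459553466796875 0.19706782531738282
t 3.25 pos [ 0.5269 -0.0642  0.3194] jaw 7.01 z-axis [-2.e-04  8.e-04 -1.e+00] q [-0.69  0.03  0.78  1.64 -0.02  1.48  0.22] shift mm [-92.5  -6.9  59.3]
turn z deg 0.4
```

View pics/tm.png

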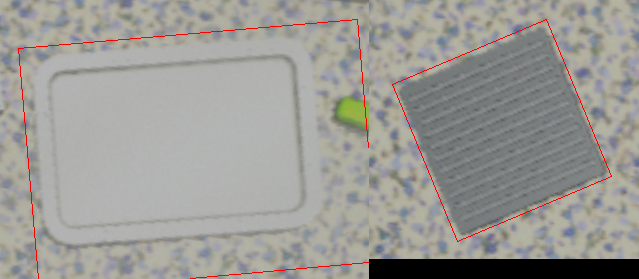

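Tray centre is about (0.4685, -0.378) with yaw about 3.5°, and mat centre about (0.4575, 0.196) with yaw about 23°. The automatic rectangles were loose, so I read the corners from the picture instead. Next I pick the yellow bottle, which is nearest the tray.

```bash
python3 -m inch '[[[-23.1,-1.7,11],[0,0,0]],[[-23.1,-1.7,11],[0,0,0]],[[-23.1,-1.7,11],[0,0,0]],[[-23.1,-1.7,11],[0,0,0]],[[0,0,40],[0,0,0]],[[0,0,40],[0,0,0]],[[0,0,35],[0,0,0]],[[0,0,25],[0,0,0]],[[0,0,20],[0,0,0]],[[0,0,0],[0,0,0]]]'; python3 -m inch '[[[0,0,0],[0,0,0]],[[0,0,0],[0,0,0]],[[0,0,0],[0,0,0]],[[0,0,0],[0,0,0]],[[0,0,0],[0,0,0]],[[0,0,0],[0,0,0]],[[0,0,0],[0,0,0]],[[0,0,0],[0,0,0]],[[0,0,0],[0,0,0]],[[0,0,0],[0,0,0]]]' 1 25;  python3 -c "
from h import *
rel([.5314,-.1568,.175]);rel([.473,-.453,.175])"
```

```text
time: 4.25
position: [0.5294, -0.1566, 0.1129]
tool_rot: [-2.08, -2.348, 0.004]
ft_force: [-0.4, -0.1, 0.5]
grip_width: 0.996
time: 5.25
position: [0.5314, -0.1584, 0.1157]
tool_rot: [2.085, 2.35, 0.0]
ft_force: [-0.4, -0.4, 1.9]
grip_width: 0.453
t 5.25 pos [ 0.5314 -0.1584  0.1157] jaw 6.82 z-axis [ 1.e-04  0.e+00 -1.e+00] q [-0.49  0.28  0.85  1.86 -0.24  1.1   0.56] shift mm [  1.6   0.2 -59.3]
t 5.25 pos [ 0.5314 -0.1584  0.1157] jaw 6.82 z-axis [ 1.e-04  0.e+00 -1.e+00] q [-0.49  0.28  0.85  1.86 -0.24  1.1   0.56] shift mm [-285.5  -92.9  -59.4]
```

```bash
python3 -m inch '[[[0,0,-20],[0,0,0]],[[0,0,-40],[0,0,0]],[[-15,-5,0],[0,0,0]],[[-34,-11,0],[0,0,0]],[[-40,-13,0],[0,0,0]],[[-40,-13,0],[0,0,0]],[[-40,-13,0],[0,0,0]],[[-40,-13,0],[0,0,0]],[[-40,-13,0],[0,0,0]],[[-36,-12,0],[0,0,0]]]';  python3 -c "
from h import *
rel([.473,-.453,.116],3.5)"
```

```text
time: 6.25
position: [0.4719, -0.4541, 0.1745]
tool_rot: [-2.085, -2.348, 0.001]
ft_force: [1.3, 0.1, -1.8]
grip_width: 0.453
t 6.25 pos [ 0.4719 -0.4541  0.1745] jaw 6.79 z-axis [-1.2e-03  4.0e-04 -1.0e+00] q [ 0.06  0.49  0.9   1.55 -0.39  1.3   1.13] shift mm [ 0.9  1.3 58.5]
turn z deg 3.3
```

```bash
python3 -m inch '[[[0,0,0],[0,0,0]],[[0,0,20],[0,0,1.5]],[[0,0,20],[0,0,1.5]],[[0,0,10],[0,0,0]],[[0,0,5],[0,0,0]],[[0,0,2],[0,0,0]],[[0,0,1],[0,0,0]],[[0,0,1],[0,0,0]],[[0,0,0],[0,0,0]],[[0,0,0],[0,0,0]]]';  python3 -m inch '[[[0,0,0],[0,0,0]],[[0,0,0],[0,0,0]],[[0,0,0],[0,0,0]],[[0,0,0],[0,0,0]],[[0,0,0],[0,0,0]],[[0,0,-15],[0,0,0]],[[0,0,-40],[0,0,0]],[[0,0,-50],[0,0,0]],[[0,0,-30],[0,0,0]],[[0,0,0],[0,0,0]]]' 0; python3 -c "
from h import *
d=grab('wrist');dump(d,'w2');dump(grab('top'),'t2')
rel([.5202,-.0738,.25],6.6)"
```

```text
time: 7.25
position: [0.473, -0.4526, 0.117]
tool_rot: [2.146, 2.294, 0.0]
ft_force: [-0.4, 0.4, -2.2]
grip_width: 0.453
time: 8.25
position: [0.4739, -0.4551, 0.2584]
tool_rot: [2.14, 2.286, 0.001]
ft_force: [-0.3, -0.2, 0.0]
grip_width: 0.999
t 8.35 pos [ 0.473  -0.4529  0.2531] jaw 3.81 z-axis [ 0.0021 -0.0011 -1.    ] q [ 0.04  0.44  0.95  1.45 -0.36  1.43  1.05] shift mm [375.1  72.3   2.8]
turn z deg -2.8
```

View pics/w2.png

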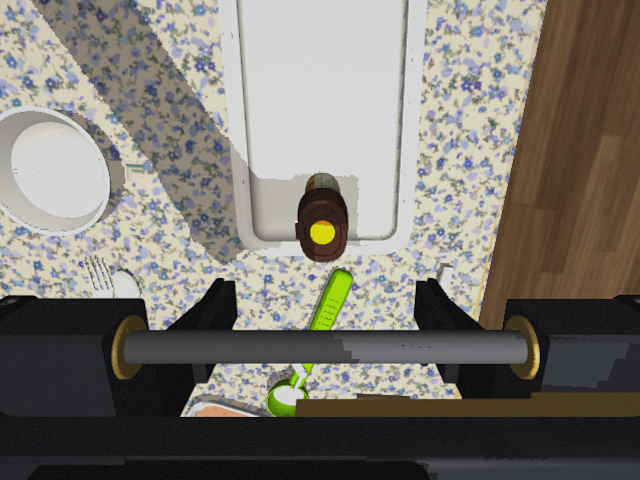

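The yellow bottle stands upright in the tray, with its dot at (322,232). Next is the white bottle.

```bash
python3 -m inch '[[[41.7,8,0],[0,0,0]],[[41.7,8,0],[0,0,0]],[[41.7,8,0],[0,0,0]],[[41.7,8,0],[0,0,0]],[[41.7,8,0],[0,0,0]],[[41.7,8,0],[0,0,0]],[[41.7,8,0],[0,0,0]],[[41.7,8,0],[0,0,0]],[[41.7,8,0],[0,0,0]],[[0,0,10],[0,0,-2.8]]]';  python3 -m inch '[[[0,0,40],[0,0,0]],[[0,0,40],[0,0,0]],[[0,0,25],[0,0,0]],[[0,0,15],[0,0,0]],[[0,0,7],[0,0,0]],[[0,0,0],[0,0,0]],[[0,0,0],[0,0,0]],[[0,0,0],[0,0,0]],[[0,0,0],[0,0,0]],[[0,0,0],[0,0,0]]]';  python3 -c "
from h import *
rel([.5202,-.0738,.116],6.6)"
```

```text
time: 9.35
position: [0.5205, -0.065, 0.241]
tool_rot: [-2.074, -2.357, -0.003]
ft_force: [0.2, -1.0, 0.5]
grip_width: 0.998
time: 10.35
position: [0.5201, -0.0731, 0.1152]
tool_rot: [2.089, 2.346, 0.002]
ft_force: [-0.1, -0.5, 0.8]
grip_width: 0.999
t 10.35 pos [ 0.5201 -0.0731  0.1152] jaw 6.62 z-axis [ 1.3e-03  5.0e-04 -1.0e+00] q [-0.65  0.2   0.82  1.93 -0.16  1.08  0.35] shift mm [-0.7  0.  -0.8]
turn z deg 0.0
```

```bash
python3 -m inch '[[[0,0,0],[0,0,0]],[[0,0,0],[0,0,0]],[[0,0,0],[0,0,0]],[[0,0,0],[0,0,0]],[[0,0,0],[0,0,0]],[[0,0,0],[0,0,0]],[[0,0,0],[0,0,0]],[[0,0,0],[0,0,0]],[[0,0,-20],[0,0,0]],[[0,0,-40],[0,0,0]]]' 1 25;  python3 -m inch '[[[-14,-4,0],[0,0,0]],[[-34,-10,0],[0,0,0]],[[-38,-11,0],[0,0,0]],[[-38,-11,0],[0,0,0]],[[-38,-11,0],[0,0,0]],[[-38,-11,0],[0,0,0]],[[-38,-11,0],[0,0,0]],[[-34,-10,0],[0,0,0]],[[-25,-7.5,0],[0,0,0]],[[0,0,0],[0,0,0]]]'; python3 -c "
from h import *
rel([.4685,-.378,.117],3.5)"
```

```text
time: 11.35
position: [0.5168, -0.0728, 0.1721]
tool_rot: [-2.086, -2.342, 0.009]
ft_force: [0.7, 0.6, -1.8]
grip_width: 0.457
time: 12.35
position: [0.4643, -0.3834, 0.1738]
tool_rot: [2.098, 2.338, -0.007]
ft_force: [-0.5, -0.1, -2.1]
grip_width: 0.451
t 12.35 pos [ 0.4643 -0.3834  0.1738] jaw 6.19 z-axis [-0.0027 -0.0034 -1.    ] q [-0.13  0.37  0.96  1.69 -0.32  1.25  1.01] shift mm [ 5.1  4.9 56.7]
turn z deg 2.7
```

```bash
python3 -m inch '[[[0,0,0],[0,0,0]],[[2,2,20],[0,0,1.5]],[[2,2,20],[0,0,1.5]],[[0,0,8],[0,0,0]],[[0,0,5],[0,0,0]],[[0,0,2],[0,0,0]],[[0,0,1],[0,0,0]],[[0,0,1],[0,0,0]],[[0,0,0],[0,0,0]],[[0,0,0],[0,0,0]]]'; python3 -c "
from h import *
rel([.4685,-.378,.117],3.5)"
```

```text
time: 13.35
position: [0.4717, -0.3741, 0.1179]
tool_rot: [2.15, 2.29, 0.0]
ft_force: [-0.9, 0.3, -1.8]
grip_width: 0.458
t 13.35 pos [ 0.4717 -0.3741  0.1179] jaw 3.61 z-axis [ 7.e-04 -2.e-04 -1.e+00] q [-0.12  0.43  0.93  1.75 -0.38  1.15  0.99] shift mm [-3.7 -3.4  0.9]
turn z deg 0.1
```

```bash
python3 -m inch '[[[-3,-3,0],[0,0,0]],[[0,0,1],[0,0,0]],[[0,0,0.8],[0,0,0]],[[0,0,0],[0,0,0]],[[0,0,0],[0,0,0]],[[0,0,0],[0,0,0]],[[0,0,0],[0,0,0]],[[0,0,0],[0,0,0]],[[0,0,0],[0,0,0]],[[0,0,0],[0,0,0]]]';  python3 -m inch '[[[0,0,0],[0,0,0]],[[0,0,0],[0,0,0]],[[0,0,0],[0,0,0]],[[0,0,0],[0,0,0]],[[0,0,0],[0,0,0]],[[0,0,-15],[0,0,0]],[[0,0,-40],[0,0,0]],[[0,0,-50],[0,0,0]],[[0,0,-30],[0,0,0]],[[0,0,0],[0,0,0]]]' 0; python3 -c "
from h import *
d=grab('wrist');dump(d,'w3');
rel([.5125,.0065,.25],6.6)"
```

```text
time: 14.35
position: [0.4688, -0.377, 0.1157]
tool_rot: [2.15, 2.29, 0.0]
ft_force: [-0.4, -0.6, -2.9]
grip_width: 0.453
time: 15.35
position: [0.4703, -0.3795, 0.2569]
tool_rot: [2.145, 2.283, 0.003]
ft_force: [0.9, -0.0, -0.7]
grip_width: 0.997
t 15.4 pos [ 0.4696 -0.3783  0.2541] jaw 3.6 z-axis [ 0.0049 -0.0024 -1.    ] q [-0.18  0.31  1.01  1.59 -0.27  1.39  0.92] shift mm [381.3  67.    3.4]
turn z deg -3.0
```

```bash
python3 -m inch '[[[42.3,7.4,0],[0,0,0]],[[42.3,7.4,0],[0,0,0]],[[42.3,7.4,0],[0,0,0]],[[42.3,7.4,0],[0,0,0]],[[42.3,7.4,0],[0,0,0]],[[42.3,7.4,0],[0,0,0]],[[42.3,7.4,0],[0,0,0]],[[42.3,7.4,0],[0,0,0]],[[42.3,7.4,0],[0,0,0]],[[0,0,10],[0,0,-3]]]';  python3 -m inch '[[[0,0,40],[0,0,0]],[[0,0,40],[0,0,0]],[[0,0,25],[0,0,0]],[[0,0,14],[0,0,0]],[[0,0,6],[0,0,0]],[[0,0,0],[0,0,0]],[[0,0,0],[0,0,0]],[[0,0,0],[0,0,0]],[[0,0,0],[0,0,0]],[[0,0,0],[0,0,0]]]';  python3 -c "
from h import *
rel([.5125,.0065,.116],6.6)"
```

```text
time: 16.4
position: [0.5113, 0.015, 0.2404]
tool_rot: [-2.075, -2.357, -0.003]
ft_force: [0.3, -0.2, 0.0]
grip_width: 0.999
time: 17.4
position: [0.5116, 0.0073, 0.1164]
tool_rot: [2.089, 2.346, 0.002]
ft_force: [0.1, 0.9, 0.4]
grip_width: 1.002
t 17.4 pos [0.5116 0.0073 0.1164] jaw 6.62 z-axis [ 1.1e-03  6.0e-04 -1.0e+00] q [-0.77  0.15  0.76  1.96 -0.12  1.07  0.16] shift mm [-0.9  0.8  0.4]
turn z deg 0.0
```

View pics/w3.png

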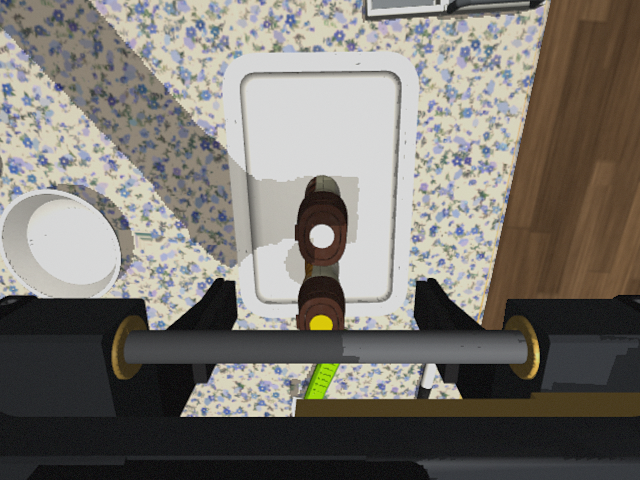

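White (322,236) and yellow (321,324) are upright in the tray. I grasp red next.

```bash
python3 -m inch '[[[0,0,0],[0,0,0]],[[0,0,0],[0,0,0]],[[0,0,0],[0,0,0]],[[0,0,0],[0,0,0]],[[0,0,0],[0,0,0]],[[0,0,0],[0,0,0]],[[0,0,0],[0,0,0]],[[0,0,0],[0,0,0]],[[0,0,-20],[0,0,0]],[[0,0,-40],[0,0,0]]]' 1 25;  python3 -m inch '[[[-14.6,-4,0],[0,0,0]],[[-35,-9,0],[0,0,0]],[[-39,-11,0],[0,0,0]],[[-39,-11,0],[0,0,0]],[[-39,-11,0],[0,0,0]],[[-39,-11,0],[0,0,0]],[[-39,-11,0],[0,0,0]],[[-34,-9,0],[0,0,0]],[[-24,-6,0],[0,0,0]],[[0,0,0],[0,0,0]]]'; python3 -m inch '[[[0,0,0],[0,0,0]],[[0,0,20],[0,0,1.5]],[[0,0,20],[0,0,1.5]],[[0,0,10],[0,0,0]],[[0,0,4],[0,0,0]],[[0,0,2],[0,0,0]],[[0,0,1],[0,0,0]],[[0,0,1],[0,0,0]],[[0,0,1],[0,0,0]],[[0,0,0],[0,0,0]]]'; python3 -c "
from h import *
rel([.464,-.303,.117],3.5)"
```

```text
time: 18.4
position: [0.5082, 0.007, 0.1733]
tool_rot: [-2.087, -2.343, 0.011]
ft_force: [0.8, 0.8, -2.0]
grip_width: 0.458
time: 19.4
position: [0.4607, -0.3079, 0.1751]
tool_rot: [2.098, 2.338, -0.006]
ft_force: [-0.3, 0.2, -2.3]
grip_width: 0.458
time: 20.4
position: [0.4637, -0.303, 0.1169]
tool_rot: [2.15, 2.29, 0.001]
ft_force: [-0.9, 0.3, -2.9]
grip_width: 0.454
t 20.4 pos [ 0.4637 -0.303   0.1169] jaw 3.62 z-axis [ 5.e-04  1.e-04 -1.e+00] q [-0.31  0.32  0.98  1.87 -0.29  1.11  0.85] shift mm [ 0.   0.3 -0.1]
turn z deg 0.1
```

```bash
python3 -m inch '[[[0,0,0],[0,0,0]],[[0,0,0],[0,0,0]],[[0,0,0],[0,0,0]],[[0,0,0],[0,0,0]],[[0,0,0],[0,0,0]],[[0,0,-15],[0,0,0]],[[0,0,-40],[0,0,0]],[[0,0,-50],[0,0,0]],[[0,0,-30],[0,0,0]],[[0,0,0],[0,0,0]]]' 0; python3 -m inch '[[[33,13,0],[0,0,-3]],[[33,13,0],[0,0,0]],[[33,13,0],[0,0,0]],[[33,13,0],[0,0,0]],[[33,13,0],[0,0,0]],[[33,13,0],[0,0,0]],[[33,13,0],[0,0,0]],[[0,0,0],[0,0,0]],[[0,0,0],[0,0,0]],[[0,0,0],[0,0,0]]]' 1;python3 -c "
from h import *
d=grab('wrist');dump(d,'w4')
a=np.radians(6.6);o=np.array([.556,-.069,0]);X=np.array([np.cos(a),np.sin(a),0]);Y=np.array([-X[1],X[0],0])
im=d['image'][:,:,::-1].copy()
def rect(x,y,w,h,z,c):
    P=[w2p(d,o+X*(x+i*w/2)/1e3+Y*(y+j*h/2)/1e3+[0,0,z/1e3]) for i,j in((-1,-1),(1,-1),(1,1),(-1,1))]
    cv2.polylines(im,[np.round(np.array(P)*4).astype(np.int32)],True,c,1,cv2.LINE_AA,2)
rect(0,0,164,246,0,(0,255,0))
for y in(80,0,-80): rect(-35.5,y,63,74,18,(255,0,255))
rect(14,0,28,30,34,(0,0,0)); rect(60,0,24,84,62,(0,0,255))
r=im[60:340,230:480];cv2.imwrite('pics/w4c.png',cv2.resize(r,None,fx=2,fy=2,interpolation=cv2.INTER_CUBIC))
rel([.57,-.069,.15],6.6)"
```

```text
time: 21.4
position: [0.4656, -0.3051, 0.2574]
tool_rot: [2.145, 2.284, 0.006]
ft_force: [0.8, 0.1, -0.4]
grip_width: 0.995
time: 22.4
position: [0.5287, -0.0651, 0.2518]
tool_rot: [2.092, 2.344, -0.001]
ft_force: [-0.0, 0.3, -0.2]
grip_width: 0.172
t 22.45 pos [ 0.5287 -0.0653  0.2518] jaw 6.46 z-axis [-1.e-04 -3.e-04 -1.e+00] q [-0.74  0.07  0.86  1.75 -0.05  1.35  0.24] shift mm [ -8.3  40.6 101.8]
turn z deg -0.1
```

View pics/w4c.png

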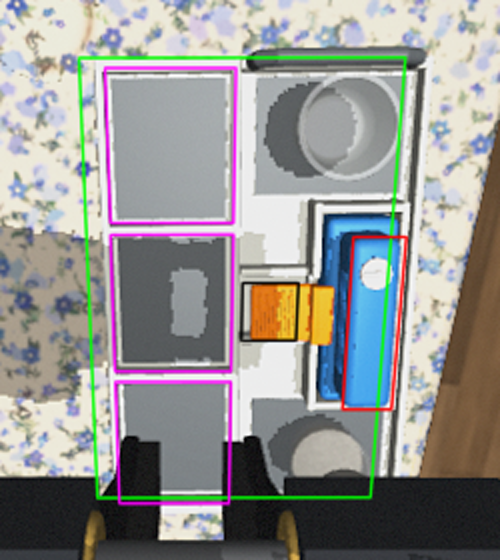

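The overlay agrees within about 2 mm on the bays, the tab (270,312) and the pack grip, so the caddy origin is (0.556, -0.069) with yaw 6.6°. Next I press the tab.

```bash
python3 -m inch '[[[-2.3,12.6,0],[0,0,0]],[[-2.3,12.6,0],[0,0,0]],[[-2.3,12.6,0],[0,0,0]],[[0,0,40],[0,0,0]],[[0,0,40],[0,0,0]],[[0,0,40],[0,0,0]],[[0,0,40],[0,0,0]],[[0,0,25],[0,0,0]],[[0,0,10],[0,0,0]],[[0,0,0],[0,0,0]]]' 1;python3 -m inch '[[[0,0,1],[0,0,0]],[[0,0,2],[0,0,0]],[[0,0,2],[0,0,0]],[[0,0,2],[0,0,0]],[[0,0,2],[0,0,0]],[[0,0,2],[0,0,0]],[[0,0,2],[0,0,0]],[[0,0,1],[0,0,0]],[[0,0,1],[0,0,0]],[[0,0,0],[0,0,0]]]'; python3 -c "
from h import *
dump(grab('wrist'),'w5');dump(grab('side'),'s5')
rel([.567,-.0677,.042],6.6)"
```

```text
time: 23.45
position: [0.5666, -0.0671, 0.056]
tool_rot: [-2.091, -2.343, 0.003]
ft_force: [-0.5, -0.1, 0.7]
grip_width: 0.007
time: 24.45
position: [0.5669, -0.0662, 0.0414]
tool_rot: [-2.089, -2.345, 0.001]
ft_force: [-4.6, -0.1, 3.5]
grip_width: 0.005
t 24.55 pos [ 0.5671 -0.0661  0.0416] jaw 6.61 z-axis [-8.e-04  0.e+00 -1.e+00] q [-0.58  0.42  0.78  1.88 -0.36  0.98  0.47] shift mm [-1.5 -0.3 -0.4]
turn z deg 0.0
```

```bash
python3 -m inch '[[[0,0,-2],[0,0,0]],[[0,0,-10],[0,0,0]],[[0,0,-20],[0,0,0]],[[0,0,-40],[0,0,0]],[[0,0,-40],[0,0,0]],[[0,0,-40],[0,0,0]],[[0,0,-40],[0,0,0]],[[0,0,0],[0,0,0]],[[0,0,0],[0,0,0]],[[0,0,0],[0,0,0]]]' 0.45;python3 -c "
from h import *
d=grab('wrist');dump(d,'w6')
a=np.radians(6.6);o=np.array([.556,-.069,0]);X=np.array([np.cos(a),np.sin(a),0]);Y=np.array([-X[1],X[0],0])
im=d['image'][:,:,::-1].copy()
def rect(x,y,w,h,z,c):
    P=[w2p(d,o+X*(x+i*w/2)/1e3+Y*(y+j*h/2)/1e3+[0,0,z/1e3]) for i,j in((-1,-1),(1,-1),(1,1),(-1,1))]
    cv2.polylines(im,[np.round(np.array(P)*4).astype(np.int32)],True,c,1,cv2.LINE_AA,2)
rect(60,0,24,84,72,(0,0,255));rect(60,0,24,84,62,(0,255,0))
r=im[60:340,200:450];cv2.imwrite('pics/w6c.png',cv2.resize(r,None,fx=2,fy=2,interpolation=cv2.INTER_CUBIC))
print(o+X*.06)
rel(o+X*.06+[0,0,.065],6.6)"
```

```text
time: 25.55
position: [0.5673, -0.0656, 0.2331]
tool_rot: [-2.089, -2.346, -0.0]
ft_force: [-1.3, -0.6, 0.7]
grip_width: 0.554
[ 0.61560237 -0.06210377  0.        ]
t 25.6 pos [ 0.5671 -0.0657  0.2327] jaw 6.63 z-axis [-1.2e-03  1.0e-04 -1.0e+00] q [-0.69  0.2   0.88  1.69 -0.16  1.33  0.33] shift mm [ -2.   48.8 167.7]
turn z deg 0.0
```

View pics/w6c.png

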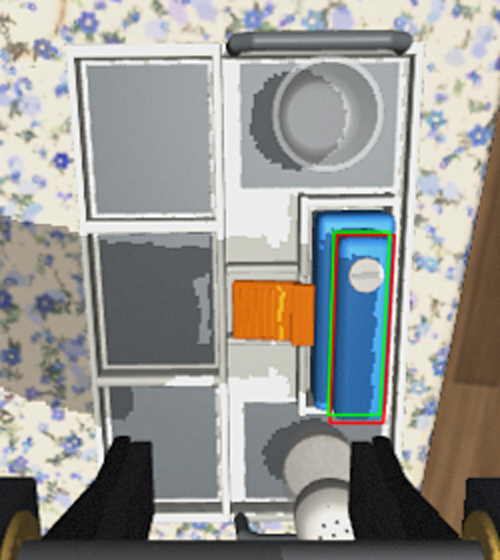

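The latch arm now ends at the pocket edge (313,312) instead of over the foot, so the latch has released. I'll confirm the pop-up in the side view by comparing before and after.

```bash
python3 -c "
from h import *
a=load('s5')
b=grab('side');dump(b,'s6')
s0=cv2.imread('pics/side0.png')
f=lambda im:cv2.resize(im[195:315,250:350],None,fx=4,fy=4,interpolation=cv2.INTER_CUBIC)
cv2.imwrite('pics/s6c.png',np.hstack([f(s0),f(b['image'][:,:,::-1])]))
o=np.array([.556,-.069,0]);X=np.array([.9934,.115,0]);Y=np.array([-.115,.9934,0])
for z in(.062,.072):
  u,v=w2p(b,o+X*.048+[0,0,z]); print(z,u,v,'crop',(u-250)*4,(v-195)*4)
"
```

```text
0.062 281.2113114807162 239.72499046019837 crop 124.8452459228647 178.89996184079348
0.072 280.8434305256602 236.15582596474263 crop 123.37372210264084 164.62330385897053
```

View pics/s6c.png

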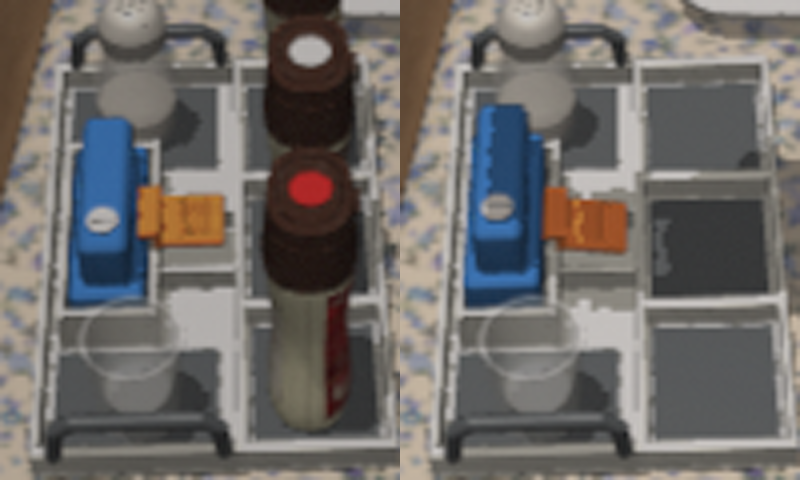

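In the crop the pack top moved up by about 13 px, which is about 10 mm, so it has popped. Next I grasp it.

```bash
python3 -m inch '[[[-1,16.3,0],[0,0,0]],[[-1,16.3,0],[0,0,0]],[[0,16.3,0],[0,0,0]],[[0,0,40],[0,0,0]],[[0,0,40],[0,0,0]],[[0,0,40],[0,0,0]],[[0,0,28],[0,0,0]],[[0,0,14],[0,0,0]],[[0,0,6],[0,0,0]],[[0,0,0],[0,0,0]]]';python3 -m inch '[[[0,0,0],[0,0,0]],[[0,0,0],[0,0,0]],[[0,0,0],[0,0,0]],[[0,0,0],[0,0,0]],[[0,0,0],[0,0,0]],[[0,0,0],[0,0,0]],[[0,0,0],[0,0,0]],[[0,0,0],[0,0,0]],[[0,0,0],[0,0,0]],[[0,0,0],[0,0,0]]]' 1 30; python3 -c "
from h import *
rel([.6156,-.0621,.065],6.6)"
```

```text
time: 26.65
position: [0.6163, -0.0626, 0.0656]
tool_rot: [-2.09, -2.346, 0.001]
ft_force: [-0.4, 0.0, -0.1]
grip_width: 0.55
time: 27.65
position: [0.616, -0.0625, 0.0657]
tool_rot: [-2.089, -2.345, 0.001]
ft_force: [-5.0, -0.6, 4.1]
grip_width: 0.274
t 27.65 pos [ 0.616  -0.0625  0.0657] jaw 6.61 z-axis [-8.e-04  1.e-04 -1.e+00] q [-0.56  0.49  0.78  1.74 -0.39  1.07  0.47] shift mm [ 0.4 -0.3  0.7]
turn z deg 0.0
```

```bash
python3 -m inch '[[[0,0,-4],[0,0,0]],[[0,0,-6],[0,0,0]],[[0,0,-10],[0,0,0]],[[0,0,-10],[0,0,0]],[[0,0,-15],[0,0,0]],[[0,0,-15],[0,0,0]],[[0,0,-15],[0,0,0]],[[0,0,-15],[0,0,0]],[[0,0,0],[0,0,0]],[[0,0,0],[0,0,0]]]'; python3 -c "
from h import *
rel([.4575,.196,.155],23)"
```

```text
time: 28.65
position: [0.6164, -0.0623, 0.1561]
tool_rot: [2.089, 2.346, 0.001]
ft_force: [-0.7, -0.1, -2.3]
grip_width: 0.273
t 28.65 pos [ 0.6164 -0.0623  0.1561] jaw 6.62 z-axis [ 7.e-04  4.e-04 -1.e+00] q [-0.6   0.4   0.83  1.66 -0.31  1.22  0.41] shift mm [ 274.9 -128.1    1.1]
turn z deg -16.4
```

```bash
python3 -m inch '[[[15,-7,0],[0,0,0]],[[35,-16,0],[0,0,0]],[[40,-19,0],[0,0,0]],[[40,-19,0],[0,0,0]],[[40,-19,0],[0,0,0]],[[40,-19,0],[0,0,0]],[[40,-18,0],[0,0,0]],[[25,-11,0],[0,0,0]],[[0,0,0],[0,0,-8.2]],[[0,0,0],[0,0,-8.2]]]'; python3 -m inch '[[[0,0,0],[0,0,0]],[[0,0,0],[0,0,0]],[[0,0,20],[0,0,0]],[[0,0,30],[0,0,0]],[[0,0,25],[0,0,0]],[[0,0,10],[0,0,0]],[[0,0,6],[0,0,0]],[[0,0,4],[0,0,0]],[[0,0,0],[0,0,0]],[[0,0,0],[0,0,0]]]' ;python3 -c "
from h import *
dump(grab('side'),'s7')
d=load('s7');cv2.imwrite('pics/s7c.png',cv2.resize(d['image'][280:480,220:480,::-1],None,fx=3,fy=3,interpolation=cv2.INTER_CUBIC))
rel([.4575,.196,.0545],23)"
```

```text
time: 29.65
position: [0.4561, 0.197, 0.1549]
tool_rot: [-1.722, -2.627, 0.002]
ft_force: [0.3, -0.1, -1.6]
grip_width: 0.278
time: 30.65
position: [0.4582, 0.1963, 0.0616]
tool_rot: [1.734, 2.619, 0.003]
ft_force: [-0.5, -0.2, -0.5]
grip_width: 0.272
t 30.7 pos [0.4582 0.1964 0.0616] jaw 23.0 z-axis [ 0.0014  0.0012 -1.    ] q [-1.1   0.2   0.7   2.04 -0.16  0.95  0.08] shift mm [-0.1 -0.8  7.1]
turn z deg 0.0
```

View pics/s7c.png

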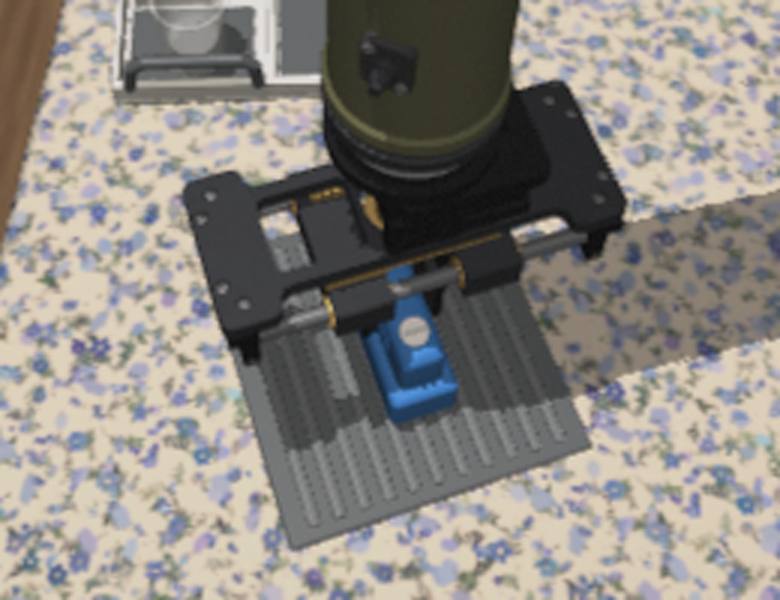

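The pack is held level over the mat centre (410,360 in the crop), aligned with the ribs. Next I lower it until it touches.

```bash
python3 -m inch '[[[0,-1,3],[0,0,0]],[[0,0,2],[0,0,0]],[[0,0,1],[0,0,0]],[[0,0,0.5],[0,0,0]],[[0,0,0.5],[0,0,0]],[[0,0,0],[0,0,0]],[[0,0,0],[0,0,0]],[[0,0,0],[0,0,0]],[[0,0,0],[0,0,0]],[[0,0,0],[0,0,0]]]'; python3 -m inch '[[[0,0,0.5],[0,0,0]],[[0,0,0.5],[0,0,0]],[[0,0,0],[0,0,0]],[[0,0,0],[0,0,0]],[[0,0,0],[0,0,0]],[[0,0,0],[0,0,0]],[[0,0,0],[0,0,0]],[[0,0,0],[0,0,0]],[[0,0,0],[0,0,0]],[[0,0,0],[0,0,0]]]'
```

```text
time: 31.7
position: [0.4565, 0.1956, 0.0545]
tool_rot: [-1.733, -2.619, 0.0]
ft_force: [-2.7, -1.5, 6.0]
grip_width: 0.272
time: 32.7
position: [0.4565, 0.1957, 0.0544]
tool_rot: [-1.733, -2.619, 0.0]
ft_force: [-6.4, -3.5, 15.6]
grip_width: 0.277
```

```bash
python3 -m inch '[[[0,0,-0.8],[0,0,0]],[[0,0,-0.4],[0,0,0]],[[0,0,0],[0,0,0]],[[0,0,0],[0,0,0]],[[0,0,0],[0,0,0]],[[0,0,0],[0,0,0]],[[0,0,0],[0,0,0]],[[0,0,0],[0,0,0]],[[0,0,0],[0,0,0]],[[0,0,0],[0,0,0]]]';  python3 -m inch '[[[0,0,0],[0,0,0]],[[0,0,0],[0,0,0]],[[0,0,0],[0,0,0]],[[0,0,0],[0,0,0]],[[0,0,-10],[0,0,0]],[[0,0,-20],[0,0,0]],[[0,0,-40],[0,0,0]],[[0,0,-50],[0,0,0]],[[0,0,-50],[0,0,0]],[[0,0,-30],[0,0,0]]]' 0.4;  python3 -c "
from h import *
rel([.464,-.303,.255],3.6)"
```

```text
time: 33.7
position: [0.4565, 0.1956, 0.0544]
tool_rot: [-1.733, -2.619, 0.0]
ft_force: [-4.1, -1.4, 7.9]
grip_width: 0.272
time: 34.7
position: [0.458, 0.1957, 0.2587]
tool_rot: [1.734, 2.618, 0.009]
ft_force: [0.0, 0.3, -0.5]
grip_width: 0.601
t 34.7 pos [0.458  0.1957 0.2587] jaw 22.97 z-axis [ 0.0045  0.004  -1.    ] q [-1.18 -0.05  0.71  1.82  0.03  1.36 -0.08] shift mm [-461.5 -189.     1.8]
turn z deg 19.4
```

```bash
python3 -c "
from h import *
dump(grab('wrist'),'w8')"; python3 -m inch '[[[0,0,0],[0,0,7]],[[0,0,0],[0,0,7]],[[0,0,0],[0,0,5.4]],[[-41.5,8,0],[0,0,0]],[[-41.5,8,0],[0,0,0]],[[-41.5,8,0],[0,0,0]],[[-41.5,6,0],[0,0,0]],[[-41.5,0,0],[0,0,0]],[[-41.5,0,0],[0,0,0]],[[-41.5,-6,0],[0,0,0]]]' 0; python3 -m inch '[[[-41.5,-9,0],[0,0,0]],[[-41.5,-10,0],[0,0,0]],[[-41.5,-10,0],[0,0,0]],[[-41.5,-10,0],[0,0,0]],[[-41.5,-10,0],[0,0,0]],[[0,0,0],[0,0,0]],[[0,0,0],[0,0,0]],[[0,0,0],[0,0,0]],[[0,0,0],[0,0,0]],[[0,0,0],[0,0,0]]]' 0; python3 -c "
from h import *
rel([.464,-.303,.117],3.6)"
```

```text
time: 35.75
position: [0.499, -0.0947, 0.2544]
tool_rot: [2.15, 2.29, 0.001]
ft_force: [0.9, -0.4, 0.5]
grip_width: 1.003
time: 36.75
position: [0.4639, -0.3014, 0.254]
tool_rot: [-2.147, -2.294, -0.002]
ft_force: [-0.3, 0.1, 0.2]
grip_width: 1.003
t 36.75 pos [ 0.4639 -0.3014  0.254 ] jaw 3.79 z-axis [ 6.e-04  9.e-04 -1.e+00] q [-0.51  0.2   1.19  1.71 -0.19  1.37  0.77] shift mm [-1.80e+00 -1.00e-01  1.37e+02]
turn z deg 0.2
```

View pics/w8.png

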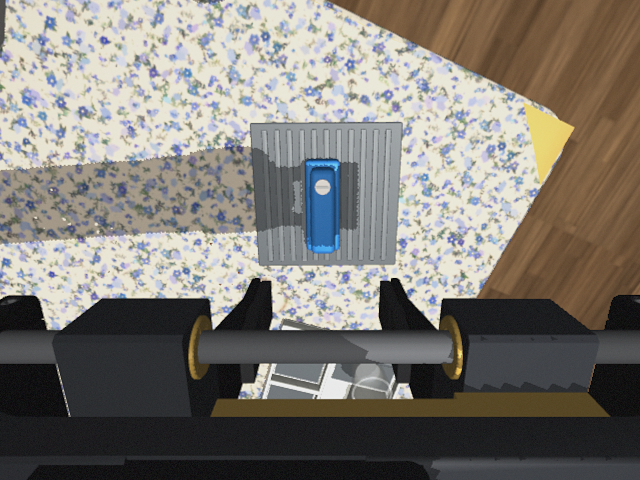

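The pack stands upright near the mat centre, with the foot at columns 305–340 and rows 158–250. Joint 3 is near its limit (1.19 of 1.24), so I'll watch it and keep the moves lower. Next I grasp red.

```bash
python3 -m inch '[[[-1.5,0,40],[0,0,0]],[[0,0,40],[0,0,0]],[[0,0,30],[0,0,0]],[[0,0,18],[0,0,0]],[[0,0,9],[0,0,0]],[[0,0,0],[0,0,0]],[[0,0,0],[0,0,0]],[[0,0,0],[0,0,0]],[[0,0,0],[0,0,0]],[[0,0,0],[0,0,0]]]'; python3 -m inch '[[[0,0,0],[0,0,0]],[[0,0,0],[0,0,0]],[[0,0,0],[0,0,0]],[[0,0,0],[0,0,0]],[[0,0,0],[0,0,0]],[[0,0,0],[0,0,0]],[[0,0,0],[0,0,0]],[[0,0,0],[0,0,0]],[[0,0,-20],[0,0,0]],[[0,0,-40],[0,0,0]]]' 1 25; python3 -c "
from h import *
a=np.radians(6.6);o=np.array([.556,-.069,0]);X=np.array([np.cos(a),np.sin(a),0]);Y=np.array([-X[1],X[0],0])
for y in(.08,0,-.08): print((o-.0355*X+y*Y).round(4))
rel(o-.0355*X+.08*Y+[0,0,.176],6.6)
d=load('w8')
A,B,C,D=[p2w(d,*p,.006)[:2] for p in((251,124),(402,122),(396,264),(259,264))]
M=np.array([C-A,-(D-B)]).T;t=np.linalg.solve(M,B-A);print('mat c',A+t[0]*(C-A),np.linalg.norm(B-A),np.linalg.norm(C-B))
P=[p2w(d,*p,.032)[:2] for p in((305,159),(340,159),(338,250),(309,250))];print('pack c',np.mean(P,0),np.linalg.norm(P[1]-P[0]),np.linalg.norm(P[2]-P[1]))
"
```

```text
time: 37.75
position: [0.4636, -0.3046, 0.1176]
tool_rot: [2.149, 2.29, 0.001]
ft_force: [-0.4, -0.6, 0.4]
grip_width: 0.999
time: 38.75
position: [0.4609, -0.3027, 0.1746]
tool_rot: [-2.146, -2.286, 0.005]
ft_force: [0.7, 0.4, -1.8]
grip_width: 0.453
[0.5115 0.0064 0.    ]
[ 0.5207 -0.0731  0.    ]
[ 0.5299 -0.1526  0.    ]
t 38.75 pos [ 0.4609 -0.3027  0.1746] jaw 3.61 z-axis [-0.0068  0.0024 -1.    ] q [-0.44  0.29  1.14  1.81 -0.27  1.23  0.84] shift mm [305.3  70.   -1. ]
turn z deg -3.0
mat c [0.4595829  0.20263545] 0.15619248146862816 0.15725039549352604
pack c [0.45783114 0.19677713] 0.03478243929405112 0.09564098280536926
```

```bash
python3 -m inch '[[[15,3.3,0],[0,0,0]],[[35,7.7,0],[0,0,0]],[[40,8.8,0],[0,0,0]],[[40,8.8,0],[0,0,0]],[[40,8.8,0],[0,0,0]],[[40,8.8,0],[0,0,0]],[[40,8.8,0],[0,0,0]],[[35,7.5,0],[0,0,0]],[[21.4,4.5,0],[0,0,0]],[[0,0,0],[0,0,-3]]]'; python3 -m inch '[[[0,0,0],[0,0,0]],[[0,0,15],[0,0,0]],[[0,0,15],[0,0,0]],[[0,0,5],[0,0,0]],[[0,0,0],[0,0,0]],[[0,0,0],[0,0,0]],[[0,0,0],[0,0,0]],[[0,0,0],[0,0,0]],[[0,0,0],[0,0,0]],[[0,0,0],[0,0,0]]]'; python3 -c "
from h import *
rel([.5115,.0064,.117],6.6)"
```

```text
time: 39.75
position: [0.5104, 0.0102, 0.1764]
tool_rot: [-2.08, -2.353, -0.0]
ft_force: [0.2, -1.5, -2.2]
grip_width: 0.456
time: 40.75
position: [0.5108, 0.0056, 0.1422]
tool_rot: [2.089, 2.346, 0.001]
ft_force: [0.9, 0.1, -2.3]
grip_width: 0.456
t 40.75 pos [0.5108 0.0056 0.1422] jaw 6.62 z-axis [ 5.e-04  4.e-04 -1.e+00] q [-1.    0.14  1.01  1.94 -0.13  1.13  0.18] shift mm [ 0.7  0.7 25.2]
turn z deg 0.0
```

```bash
python3 -m inch '[[[0,0,12],[0,0,0]],[[0,0,8],[0,0,0]],[[0,0,3],[0,0,0]],[[0,0,1],[0,0,0]],[[0,0,1],[0,0,0]],[[0,0,0],[0,0,0]],[[0,0,0],[0,0,0]],[[0,0,0],[0,0,0]],[[0,0,0],[0,0,0]],[[0,0,0],[0,0,0]]]'; python3 -m inch '[[[0,0,0],[0,0,0]],[[0,0,0],[0,0,0]],[[0,0,0],[0,0,0]],[[0,0,0],[0,0,0]],[[0,0,0],[0,0,0]],[[0,0,0],[0,0,0]],[[0,0,-20],[0,0,0]],[[0,0,-30],[0,0,0]],[[0,0,-20],[0,0,0]],[[0,0,0],[0,0,0]]]' 0; python3 -c "
from h import *
rel([.4688,-.377,.19],3.6)"
```

```text
time: 41.75
position: [0.5107, 0.0056, 0.117]
tool_rot: [2.089, 2.346, 0.0]
ft_force: [-0.2, 0.5, -3.1]
grip_width: 0.457
time: 42.75
position: [0.5126, 0.0056, 0.1896]
tool_rot: [2.088, 2.344, 0.008]
ft_force: [-0.5, -1.0, 0.7]
grip_width: 0.995
t 42.75 pos [0.5126 0.0056 0.1896] jaw 6.62 z-axis [ 0.005   0.0022 -1.    ] q [-1.04  0.06  1.02  1.89 -0.06  1.22  0.12] shift mm [-375.   -87.6   -1.4]
turn z deg 3.0
```

```bash
python3 -m inch '[[[-41.7,-9.5,0],[0,0,0]],[[-41.7,-9.5,0],[0,0,0]],[[-41.7,-9.5,0],[0,0,0]],[[-41.7,-9.5,0],[0,0,0]],[[-41.7,-9.5,0],[0,0,0]],[[-41.7,-9.5,0],[0,0,0]],[[-41.7,-9.5,0],[0,0,0]],[[-41.7,-9.5,0],[0,0,0]],[[-41.4,-9.8,0],[0,0,0]],[[0,0,0],[0,0,3]]]'; python3 -m inch '[[[0,0,10],[0,0,0]],[[0,0,30],[0,0,0]],[[0,0,20],[0,0,0]],[[0,0,10],[0,0,0]],[[0,0,2],[0,0,0]],[[0,0,0],[0,0,0]],[[0,0,0],[0,0,0]],[[0,0,0],[0,0,0]],[[0,0,0],[0,0,0]],[[0,0,0],[0,0,0]]]'; python3 -c "
from h import *
rel([.4688,-.377,.117],3.6)"
```

```text
time: 43.75
position: [0.4633, -0.385, 0.1862]
tool_rot: [2.164, 2.275, -0.009]
ft_force: [-1.1, -0.3, 0.0]
grip_width: 1.0
time: 44.75
position: [0.4688, -0.377, 0.1154]
tool_rot: [2.15, 2.29, 0.001]
ft_force: [1.0, 0.3, -0.8]
grip_width: 0.998
t 44.75 pos [ 0.4688 -0.377   0.1154] jaw 3.62 z-axis [ 8.e-04 -2.e-04 -1.e+00] q [-0.19  0.49  1.05  1.75 -0.46  1.17  1.06] shift mm [-0.  -0.  -1.6]
turn z deg 0.0
```

```bash
python3 -m inch '[[[0,0,0],[0,0,0]],[[0,0,0],[0,0,0]],[[0,0,0],[0,0,0]],[[0,0,0],[0,0,0]],[[0,0,0],[0,0,0]],[[0,0,0],[0,0,0]],[[0,0,0],[0,0,0]],[[0,0,0],[0,0,0]],[[0,0,-20],[0,0,0]],[[0,0,-40],[0,0,0]]]' 1 25; python3 -m inch '[[[15,3.5,0],[0,0,0]],[[35,8.3,0],[0,0,0]],[[40,9.5,0],[0,0,0]],[[40,9.5,0],[0,0,0]],[[40,9.5,0],[0,0,0]],[[40,9.5,0],[0,0,0]],[[35,8.3,0],[0,0,0]],[[25,5.9,0],[0,0,0]],[[18,4.2,0],[0,0,0]],[[12,2.7,0],[0,0,0]]]'; python3 -m inch '[[[0,0,0],[0,0,-3]],[[0,0,15],[0,0,0]],[[0,0,15],[0,0,0]],[[0,0,5],[0,0,0]],[[0,0,0],[0,0,0]],[[0,0,0],[0,0,0]],[[0,0,0],[0,0,0]],[[0,0,0],[0,0,0]],[[0,0,0],[0,0,0]],[[0,0,0],[0,0,0]]]'; python3 -c "
from h import *
rel([.5207,-.0731,.116],6.6)"
```

```text
time: 45.75
position: [0.4669, -0.3747, 0.1722]
tool_rot: [-2.145, -2.285, 0.002]
ft_force: [1.1, 1.0, -2.2]
grip_width: 0.456
time: 46.75
position: [0.5203, -0.071, 0.1746]
tool_rot: [-2.147, -2.292, -0.0]
ft_force: [0.7, -0.4, -2.9]
grip_width: 0.457
time: 47.75
position: [0.5207, -0.0729, 0.1402]
tool_rot: [2.089, 2.346, 0.001]
ft_force: [-0.6, -0.2, -2.0]
grip_width: 0.454
t 47.75 pos [ 0.5207 -0.0729  0.1402] jaw 6.62 z-axis [ 5.e-04  3.e-04 -1.e+00] q [-0.9   0.22  1.1   1.91 -0.22  1.14  0.41] shift mm [-0.2 -0.  24.2]
turn z deg 0.0
```

```bash
python3 -m inch '[[[0,0,12],[0,0,0]],[[0,0,8],[0,0,0]],[[0,0,3],[0,0,0]],[[0,0,1],[0,0,0]],[[0,0,0.5],[0,0,0]],[[0,0,0],[0,0,0]],[[0,0,0],[0,0,0]],[[0,0,0],[0,0,0]],[[0,0,0],[0,0,0]],[[0,0,0],[0,0,0]]]'; python3 -m inch '[[[0,0,0],[0,0,0]],[[0,0,0],[0,0,0]],[[0,0,0],[0,0,0]],[[0,0,0],[0,0,0]],[[0,0,0],[0,0,0]],[[0,0,0],[0,0,0]],[[0,0,-20],[0,0,0]],[[0,0,-30],[0,0,0]],[[0,0,-20],[0,0,0]],[[0,0,0],[0,0,0]]]' 0;  python3 -m inch '[[[-41.3,-10.1,0],[0,0,0]],[[-41.3,-10.1,0],[0,0,0]],[[-41.3,-10.1,0],[0,0,0]],[[-41.3,-10.1,0],[0,0,0]],[[-41.3,-10.1,0],[0,0,0]],[[-41.3,-10.1,0],[0,0,0]],[[-41.3,-10.1,0],[0,0,0]],[[-41.3,-10.1,0],[0,0,0]],[[-41.3,-10.2,0],[0,0,0]],[[0,0,0],[0,0,3]]]'; python3 -m inch '[[[0,0,10],[0,0,0]],[[0,0,30],[0,0,0]],[[0,0,20],[0,0,0]],[[0,0,8],[0,0,0]],[[0,0,1.5],[0,0,0]],[[0,0,0],[0,0,0]],[[0,0,0],[0,0,0]],[[0,0,0],[0,0,0]],[[0,0,0],[0,0,0]],[[0,0,0],[0,0,0]]]'; python3 -c "
from h import *
rel([.473,-.453,.116],3.6)"
```

```text
time: 48.75
position: [0.5206, -0.0729, 0.1156]
tool_rot: [2.089, 2.346, 0.001]
ft_force: [0.7, -0.0, -0.9]
grip_width: 0.455
time: 49.75
position: [0.5224, -0.0733, 0.1881]
tool_rot: [2.088, 2.344, 0.007]
ft_force: [-0.1, 0.1, -0.0]
grip_width: 1.0
time: 50.75
position: [0.467, -0.4603, 0.1843]
tool_rot: [2.164, 2.277, -0.009]
ft_force: [-1.5, -0.5, -0.4]
grip_width: 0.998
time: 51.75
position: [0.4731, -0.4528, 0.1164]
tool_rot: [2.15, 2.29, 0.0]
ft_force: [-0.5, -0.6, 0.6]
grip_width: 1.004
t 51.75 pos [ 0.4731 -0.4528  0.1164] jaw 3.62 z-axis [ 7.e-04 -3.e-04 -1.e+00] q [-0.    0.6   1.    1.61 -0.53  1.23  1.17] shift mm [-0.2 -0.1  0.4]
turn z deg 0.0
```

```bash
python3 -m inch '[[[0,0,0],[0,0,0]],[[0,0,0],[0,0,0]],[[0,0,0],[0,0,0]],[[0,0,0],[0,0,0]],[[0,0,0],[0,0,0]],[[0,0,0],[0,0,0]],[[0,0,0],[0,0,0]],[[0,0,0],[0,0,0]],[[0,0,-20],[0,0,0]],[[0,0,-40],[0,0,0]]]' 1 25; python3 -m inch '[[[15,3.8,0],[0,0,0]],[[35,8.9,0],[0,0,0]],[[40,10.2,0],[0,0,0]],[[40,10.2,0],[0,0,0]],[[40,10.2,0],[0,0,0]],[[40,10.2,0],[0,0,0]],[[35,8.9,0],[0,0,0]],[[25,6.4,0],[0,0,0]],[[16,4.1,0],[0,0,0]],[[10,2.7,0],[0,0,0]]]'; python3 -m inch '[[[0,0,0],[0,0,-3]],[[0,0,15],[0,0,0]],[[0,0,15],[0,0,0]],[[0,0,5],[0,0,0]],[[0,0,0],[0,0,0]],[[0,0,0],[0,0,0]],[[0,0,0],[0,0,0]],[[0,0,0],[0,0,0]],[[0,0,0],[0,0,0]],[[0,0,0],[0,0,0]]]'; python3 -c "
from h import *
rel([.5299,-.1526,.1164],6.6)"
```

```text
time: 52.75
position: [0.4716, -0.4503, 0.1728]
tool_rot: [-2.145, -2.285, 0.0]
ft_force: [1.1, 0.2, -2.1]
grip_width: 0.453
time: 53.75
position: [0.5298, -0.1503, 0.1755]
tool_rot: [-2.147, -2.292, -0.001]
ft_force: [-0.2, 0.2, -2.3]
grip_width: 0.454
time: 54.75
position: [0.5299, -0.1525, 0.1412]
tool_rot: [2.089, 2.346, 0.001]
ft_force: [-0.3, 0.1, -2.4]
grip_width: 0.458
t 54.75 pos [ 0.5299 -0.1525  0.1412] jaw 6.62 z-axis [ 5.e-04  1.e-04 -1.e+00] q [-0.71  0.32  1.11  1.85 -0.31  1.16  0.62] shift mm [-0.1  0.  24.8]
turn z deg 0.0
```

Now I lower and release it, raise the arm, move back left (+y) for a view, and take the final pictures.

```bash
python3 -m inch '[[[0,0,12],[0,0,0]],[[0,0,8],[0,0,0]],[[0,0,3],[0,0,0]],[[0,0,1],[0,0,0]],[[0,0,0.5],[0,0,0]],[[0,0,0],[0,0,0]],[[0,0,0],[0,0,0]],[[0,0,0],[0,0,0]],[[0,0,0],[0,0,0]],[[0,0,0],[0,0,0]]]'; python3 -m inch '[[[0,0,0],[0,0,0]],[[0,0,0],[0,0,0]],[[0,0,0],[0,0,0]],[[0,0,0],[0,0,0]],[[0,0,0],[0,0,0]],[[0,0,0],[0,0,0]],[[0,0,-20],[0,0,0]],[[0,0,-40],[0,0,0]],[[0,0,-40],[0,0,0]],[[0,0,-20],[0,0,0]]]' 0;  python3 -m inch '[[[-30,0,0],[0,0,0]],[[-30,0,0],[0,0,0]],[[-30,0,0],[0,0,0]],[[-30,0,0],[0,0,0]],[[-30,0,0],[0,0,0]],[[-30,0,0],[0,0,0]],[[0,0,0],[0,0,0]],[[0,0,0],[0,0,0]],[[0,0,0],[0,0,0]],[[0,0,0],[0,0,0]]]'; python3 -c "
from h import *
rel([.5,.0,.25])
t=grab('top');dump(t,'t9');s=grab('side');dump(s,'s9')
f=lambda im,k:cv2.resize(im[:,:,::-1],None,fx=k,fy=k,interpolation=cv2.INTER_CUBIC)
A=f(t['image'][185:345,155:405],1.6);B=f(s['image'][150:470,220:440],1.6)
o=np.zeros((512,800,3),np.uint8);o[:256,:400]=A;o[:B.shape[0],420:420+B.shape[1]]=B;cv2.imwrite('pics/f.png',o)"
```

```text
time: 55.75
position: [0.5298, -0.1525, 0.1166]
tool_rot: [2.09, 2.346, 0.0]
ft_force: [-0.1, 0.5, -1.5]
grip_width: 0.457
time: 56.75
position: [0.5308, -0.1534, 0.2397]
tool_rot: [2.088, 2.343, 0.004]
ft_force: [-0.3, -0.6, 0.4]
grip_width: 0.999
time: 57.75
position: [0.5512, -0.3295, 0.2364]
tool_rot: [-2.086, -2.348, -0.002]
ft_force: [-0.0, 0.0, 0.1]
grip_width: 1.0
t 57.75 pos [ 0.5512 -0.3295  0.2364] jaw 6.76 z-axis [ 5.0e-04  1.2e-03 -1.0e+00] q [-0.28  0.47  1.07  1.51 -0.42  1.41  0.93] shift mm [333.2 -12.  -13.2]
```

View pics/f.png

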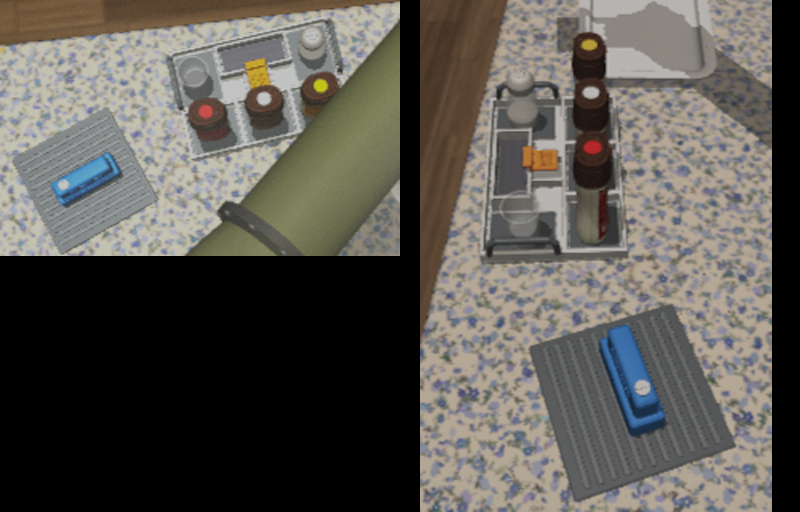

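The final views show red, white and yellow upright in their own bays. The glass and shaker are standing, the pack is upright on the mat at (632,378), and the arm is clear.

```bash
python3 -c "
from bench import close_job
print(close_job())"
```

```text
the job is handed in; nothing more can be done
None
```

The job is done and handed in at about 58 s of the 136 s allowed. I moved the three bottles to the tray and pressed the tab so the pack popped up. I then stood the pack on the mat and put each bottle back in its own bay.

**Final pictures:** The last top and side views showed all bottles upright in their bays (red left, white middle, yellow right). The pack was upright on the mat, the glass and shaker were standing where they were, and the arm was clear of everything. Each bottle was let go within about 1 mm of the height at which it had been gripped.

**Disagreements and near-limits:**
- **Mat centre:** The two cameras disagree by about 6 mm. The top view puts the pack right on it; the wrist view puts it about 6 mm off, mostly along y.
- **Mat contact:** Setting the pack down reached about 16 N of contact force, which I eased before letting go.
- **Joint 3:** It drifted to 1.19 against its 1.24 limit and stayed within range in every reading I took.

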